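# Part a two-piece plaster mould with a wooden wedge

### The arm

A 6-joint arm with a two-finger parallel gripper is mounted at the origin on the work surface. World frame = base frame: x ahead of the robot, y to its left, z up, the work surface at z = 0. Lengths are in m, angles in rad, forces in N, time in s.
With the tool pointing down it reaches from about 0.375 to 0.975 m from the base axis. Payload 3.8 kg.
Tool frame: the origin (TCP) lies midway between the tips of the shut fingers; the grasp point (between the pads) lies 19 mm behind it; z points along the fingers, y is the direction in which the jaws open and shut (so a half turn about z gives the same grasp; the last joint's range is limited). The gripper opens to 85 mm and grips with 20 to 120 N. Pads are 22 mm wide; open, the fingers measure 114 mm over their backs; the gripper's body (76 mm by 85 mm) begins 54 mm behind the grasp point. The pads swing forward as they close: fully open they stand 13 mm farther back than shut.
Start: joints at [1.073, 0.264, 1.604, -0, 1.274, -0.037], TCP at [0.3, 0.605, 0.231] pointing down, gripper open.
Joint ranges: [-2.63, 2.63], [-0.94, 2.18], [0.31, 2.57], [-1.31, 4.45], [0, 2.66], [-2.55, 2.55]. Speed limits (rad/s): [2.57, 2.57, 3.14, 3.14, 3.14, 3.14].

### API

Orientations are given as a rotation vector (axis times angle).
In Python, from workcell import bot gives the robot as it stands. The module is installed in compiled form; this text tells all that it offers.
- The arm moves only by the tool play_rows, never from a script. Its argument "series" is a list of rows, each an object with "translation": the shift along the tool's x, y, z in m, a list of three; "spin": the turn about the tool's z in units of 5 degrees (1.0 is 5 degrees). In form: [{"translation": [dx, dy, dz], "spin": spin}, ...]. A call has 1 to 5 rows; each row shifts and turns the commanded pose from where the row before left it, along the tool's axes as they then stand; what a row does not reach is not made up. A row lasts 1/10 s, in which the tool goes at most 50 mm and 8.59 degrees, less where a joint would pass 70% of its speed; a pose out of reach is approached as far as the arm can. A call is refused whole if a number of a shift passes 0.05 or a number of a turn 1, either way. A call with a gripper value outside its range is refused whole. "jaw" is the gripper's target within -1 to 1 (fully open at 1, half-way at 0, shut at -1), set as the call begins (left out, the last holds). The fingers move at their own pace and stop on an object; "force" is the grip in N (left out, the last holds). Time passes only in rows, so rows that do not move let the fingers close. It gives the time, the measured TCP pose, the force and the opening at its end, in the units of the state.
- bot.read_state(): the state, without advancing time (a new reading comes with each control period).
- bot.read_camera(name): name is "side" or "top"; returns the picture (384x512x3 uint8, blue, green, red); there is no depth.
- bot.get_calibration(name): a dict with "fov_y" (degrees; the focal length in pixels is half the picture's height over the tangent of half this angle, whatever the lens; pixels are square), "cx", "cy" (the principal point, pixels), "R" (3x3) and "t" (3): a world point X has camera coordinates R X + t. Camera axes: x right, y down, z forward; pixel columns grow to the right and rows downward; lengths in m; the calibration is good to about 2 mm. A picture is of the moment at which its call begins. get_calibration takes no time and is no camera call.
- bot.finish_job(): hands the job in, once; it reports no verdict.
The state is a dict: "time": time; "q": joint angles; "joint_vel": joint speeds; "joint_torque": joint torques, N m; "tool_pos": TCP position; "tcp_rot": TCP orientation; "wrist_force": force on the tool from outside, world axes, zero at the start; "torque": the same for the moment, N m; "width": opening from 0.0 (shut) to 1.0 (fully open).
Only numpy, scipy, OpenCV 4.12 (cv2) and the standard library are available. Lean on these libraries where they do the work, as an engineer would, in place of code of your own. Each camera call takes 0.05 s, during which the arm holds its last target. There are 200 camera calls.

### The job

Take the wooden wedge out of its tool block and part the plaster mould with it: press the wedge point-down into the two prise notches of the seam by turns, changing ends as soon as the front half binds on its dowels and never letting one end get more than 5 mm ahead, until the seam stands open at least 3 mm at both ends, alike to within 2 mm. Go gently by feel, a forced wedge chips the plaster; only the wedge may touch the mould. Then hang the wedge back in its slot in the block, leaving the things lying around where they are.

Things in the scene. Friction and masses are not known exactly. Their poses are not given: they have to be found in the camera images.
- mould_back: Back half of a white plaster mould, fixed between 22 mm high wooden cleats on a 180 x 200 x 12 mm plywood board on the table. Origin: on the table, straight below the middle of the seam; x across the seam away from the front half, y along the seam (left, seen from the robot), z up. The half is 55 (x) x 150 (y) x 60 mm high, its top 72 mm above the table. It does not give.
- mould_front: Front half, mirror image, same size, loose, 0.5 kg, standing on the board. Origin: middle of its seam face's lower edge, 12 mm above the table; axes as mould_back, above whose origin it lies while shut. Opens along -x of mould_back. Working one end open swings it about the other, which may close again by up to half as much.
- dowel_left (a point): End of the left brass dowel of the back half: 10 mm thick, 40 mm long, 35 mm left of the seam's middle, 44 mm above the table; its twin is on the right. The front half is a close fit on both and stays on them. They stand a little askew, differently each time: one end may lead by 0.1 to 1.6 mm before the dowels bind, and that lead differs between the two ends. A 17 mm round casting stub fills the pour hole.
- notch_left (a point): Fixed point on the back half in the middle of the left prise notch: 61 mm left of the seam's middle, at its throat, 44 mm above the table. A notch is a V in the seam's top, 28 mm long (47 to 75 mm from the middle, open at the end face), 20 mm wide at the mould's top, walls 16 degrees from upright, 4 mm wide at the throat when shut (2 mm in each half), and 4 mm wide from there down to the board.
- notch_right (a point): The same point of the right notch, 61 mm right of the seam's middle.
- front_left (a point): Point of the front half that lies on notch_left while the mould is shut: its distance from notch_left along -x of mould_back is how far the left end is open.
- front_right (a point): The same for the right end and notch_right.
- wedge: Loose waxed hardwood wedge, 115 mm long, 70 g, hanging tip down. Origin: middle of the tip; z up along it, x across its thickness, y along its width. Blade 55 mm long, 20 mm wide, 3 mm thick at the tip to 22.4 mm (flanks lean 10 degrees). Handle above it: 22.4 (x) x 34 (y) x 60 mm tall; its 7 mm shoulders rest on the block. Best gripped across the 22.4 mm.
- wedge_lip (a point): Point of the wedge 3 mm above its tip, 4 mm thick there: level with a shut throat it meets both lips. Each further 2.8 mm down opens that end 1 mm, and the wedge must drift half of it towards the front half. Going in free takes up to 2 N of push; when the dowels bind it rises by 2 to 6 N per mm of depth. The squeeze on the plaster is one to two times the push; it chips at 18 N of squeeze.
- tool_block: Fixed wooden tool block, 80 (x) x 130 (y) x 62 mm high, origin at the centre of its underside. The wedge hangs in the middle slot, 25 (x) by 24 (y) mm wide and 60 mm deep, with its x and y along those of the block. A file and a pencil stub stand 48 mm either side along y, up to 36 mm above the block.
- block_slot (a point): Centre of the mouth of the wedge's slot, on the block's top, 62 mm above the table. With the wedge home its tip is 55 mm straight below this point.
There are look-alikes about, which are no part of the job. What is shaped like the wedge but purple or turquoise is not meant.

How it is judged:
On the way, in this order (a step that is already met when the one before it is completed fails the run):
1. one end of the seam is started: opened 1.5 mm with the wedge in it (x of any of front_left, front_right in the frame of mould_back below -0.0015 m and contact force between wedge and mould_front above 0.5 N).
2. the mould is parted: both ends open at least 3 mm (x of each of front_left, front_right in the frame of mould_back below -0.003 m), for 0.2 s.
At the end, for the whole second after the job is handed in: Both ends of the seam open at least 3 mm, halves parallel within 0.02 rad (2.4 mm end to end), front half upright (0.05 rad) and at rest; wedge released and at rest, hanging home in its slot (within 6 mm of the block's axis, tip 3 to 11 mm above the table, upright within 0.1 rad) (all of step 2 and angle between the x axis of mould_front and the x axis of mould_back, either way round below 0.02 rad and angle between mould_front's own z axis and vertical below 0.05 rad and linear speed of each of mould_front, wedge below 0.01 m/s and horizontal distance between wedge and tool_block below 0.006 m and height (world z) of wedge between 0.003 and 0.011 m and angle between wedge's own z axis and vertical below 0.1 rad); the robot touches nothing.
It fails at once if the wedge is forced: more than 18 N between the wedge and either mould half (the plaster chips) (contact force between wedge and mould_back above 18 N or contact force between wedge and mould_front above 18 N).
It fails at once if the front half is racked: the halves stand more than 0.052 rad out of parallel (one end over 6 mm ahead of the other) (angle between the x axis of mould_front and the x axis of mould_back, either way round above 0.052 rad).
It fails at once if a mould half is touched by the fingers or the arm instead of the wedge (contact force between any of the fingers, the arm and mould_front above 0.5 N or contact force between any of the fingers, the arm and mould_back above 0.5 N).
It fails at once if the front half is tipped over or lifted off the board (angle between mould_front's own z axis and vertical above 0.12 rad or height (world z) of mould_front above 0.025 m).
It fails at once if one of the things lying around is moved more than 15 mm (distance of any of water_jar, tube_a, tube_b, tube_c, pencil, paint_brush, paint_pot from where it was at the start of the episode above 0.015 m).
It also fails if it takes over 72 s, if anything falls off the work surface, if the arm or the gripper's body presses on something with over 40 N, if the wrist force passes 120 N, or if a joint passes its speed limit or range.

## Working session

There is one attempt and no reset: what is moved stays moved. The work goes in short steps, Python scripts to look and compute and a tool call to move; the robot and the scene stay as the last step left them, time stands still between calls to the robot, and variables do not carry over. Pictures are saved under pics/ and viewed, about 8 in all and at most 12, crops included, and the job is handed in when it is done.

Besides the shell and the picture viewer there is one more tool, called after "Request:" by a JSON object that holds its "op" and its "data". play_rows: Moves the arm, as the interface text tells. Its arguments: {"type":"object","properties":{"series":{"type":"array","items":{"type":"object","properties":{"translation":{"type":"array","items":{"type":"number"}},"spin":{"type":"number"}}}},"jaw":{"type":"number"},"force":{"type":"number"}},"required":["series"]}

```bash
mkdir -p pics
python3 - <<'E'
from workcell import bot
import cv2,numpy as np
np.set_printoptions(precision=4,suppress=True)
for n in("side","top"):
    im=bot.read_camera(n);cv2.imwrite(f"pics/{n}0.png",im);c=bot.get_calibration(n);print(n,c)
    C=-np.array(c["R"]).T@np.array(c["t"]);print(C)
a=cv2.imread("pics/side0.png");b=cv2.imread("pics/top0.png")
cv2.imwrite("pics/v1.png",cv2.resize(a,(800,600)));cv2.imwrite("pics/v2.png",cv2.resize(b,(800,600)))
print(bot.read_state())
E
```

```text
side {'fov_y': 54.13104366427457, 'cx': 260.10340452338386, 'cy': 187.68211100030476, 'R': array([[ 0.8953, -0.4454,  0.007 ],
       [-0.3306, -0.6749, -0.6597],
       [ 0.2985,  0.5883, -0.7515]]), 't': array([-0.44  ,  0.2599,  0.7011])}
[ 0.2705 -0.433   0.7014]
top {'fov_y': 42.70786774457576, 'cx': 263.0969461388684, 'cy': 200.0527600491011, 'R': array([[ 0.0168, -0.9999, -0.0035],
       [-0.9885, -0.0161, -0.1503],
       [ 0.1502,  0.006 , -0.9886]]), 't': array([0.0478, 0.5154, 1.3908])}
[0.2997 0.0477 1.4526]
{'time': 0.1, 'q': array([ 1.0731,  0.2647,  1.6052,  0.    ,  1.2737, -0.0369]), 'joint_vel': array([ 0.0014, -0.002 , -0.003 , -0.0004,  0.0005, -0.0002]), 'joint_torque': array([ -0.0005, -51.6703, -36.8592,  -0.0001,   0.0064,  -0.    ]), 'tool_pos': array([0.2998, 0.604 , 0.2301]), 'tcp_rot': array([-0.7173, -3.0581,  0.0031]), 'wrist_force': array([ 0.3454,  0.0956, -0.6151]), 'torque': array([-0.0199,  0.032 , -0.0394]), 'width': 0.9983689626626615}
```

View pics/v1.png

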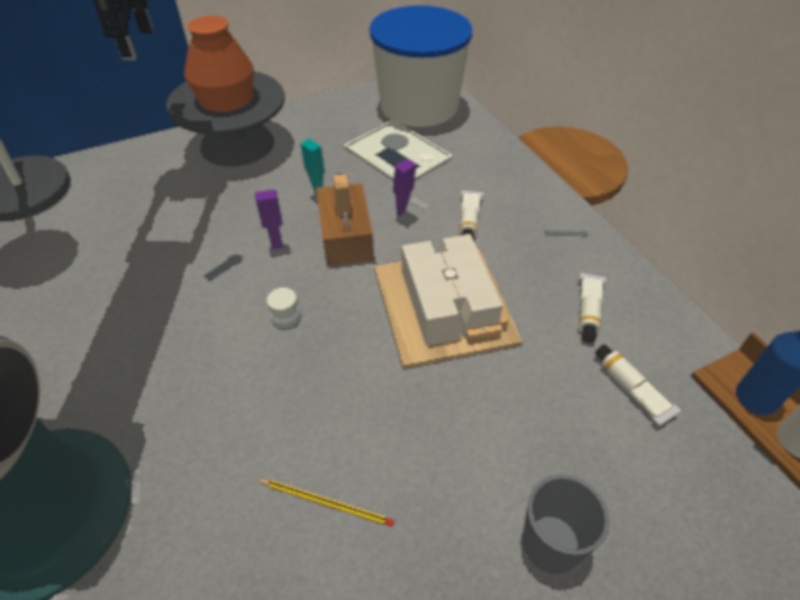

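View pics/v2.png

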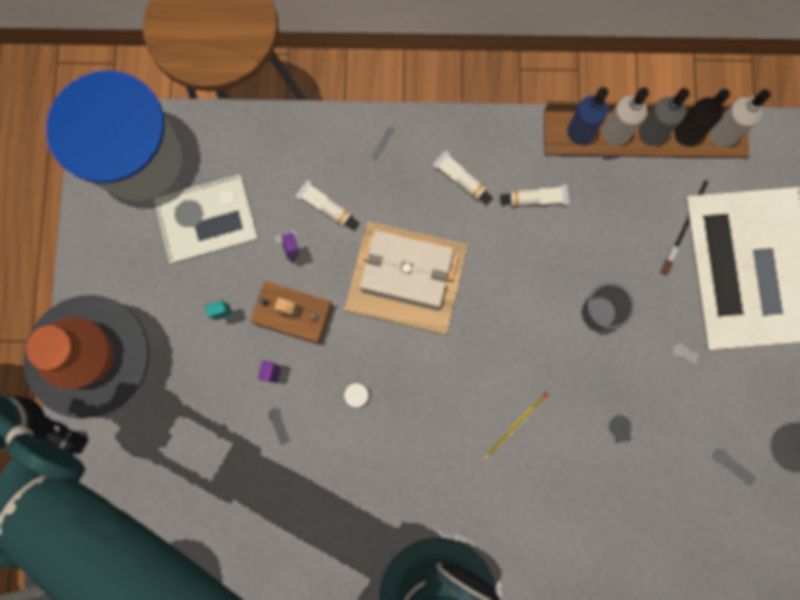

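Side view: the tan wedge handle stands in the brown block at (342,190), and the mould on its board is around (450,290). Top view: block (290,312), wedge top (285,305), mould (407,268). Wedge-shaped candidates in the top view are purple at (290,245) and (268,371), turquoise at (217,310), and wood-coloured in the block at (285,305). The last one is meant: it is wooden and hangs in the slot. I'll confirm it in an enlarged crop.

Run:
```python
import cv2,numpy as np
b=cv2.imread("pics/top0.png");a=cv2.imread("pics/side0.png")
# top crop cols 155..305, rows 135..220 ; x5
t=cv2.resize(b[138:222,155:305],None,fx=5.3,fy=5.3,interpolation=cv2.INTER_CUBIC)[:, :795]
cv2.imwrite("pics/v3.png",t)
s=cv2.resize(a[105:240,190:345],None,fx=4.4,fy=4.4,interpolation=cv2.INTER_CUBIC);cv2.imwrite("pics/v4.png",s);print(t.shape,s.shape)
```

```text
(445, 795, 3) (594, 682, 3)
```

View pics/v3.png

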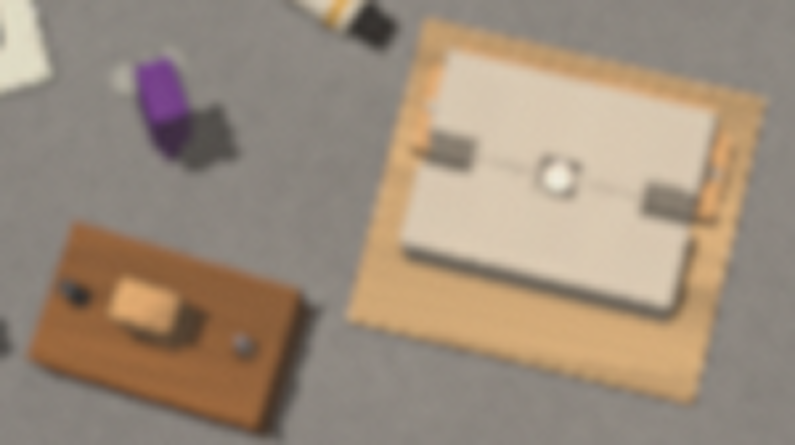

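View pics/v4.png

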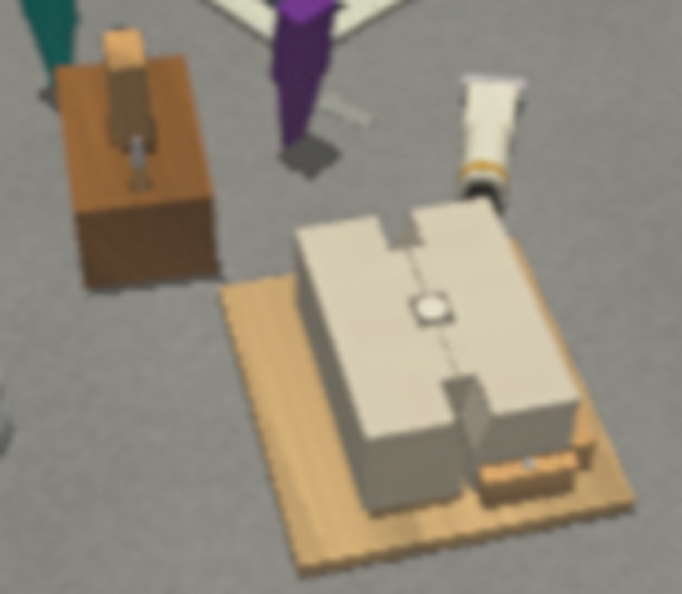

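The crop confirms it. The wooden wedge handle is at crop (145,303) between the file and the pencil stub, and the mould has a round stub at (557,177) and notches at (450,150) and (672,200). Next I'll measure both in world coordinates from the two views.

```bash
cat > h.py <<'E'
import cv2,numpy as np
from workcell import bot
np.set_printoptions(precision=4,suppress=True)
K=8
def rays(n,uv,z):
    c=bot.get_calibration(n);R=np.array(c["R"]);t=np.array(c["t"]);C=-R.T@t
    f=192/np.tan(np.radians(c["fov_y"]/2));uv=np.atleast_2d(uv).astype(float)
    d=np.c_[(uv[:,0]-c["cx"])/f,(uv[:,1]-c["cy"])/f,np.ones(len(uv))]@R
    return (C+d*((z-C[2])/d[:,2])[:,None])[:,:2]
def proj(n,X):
    c=bot.get_calibration(n);p=np.atleast_2d(X)@np.array(c["R"]).T+c["t"];f=192/np.tan(np.radians(c["fov_y"]/2))
    return p[:,:2]/p[:,2:]*f+[c["cx"],c["cy"]]
def region(im,box,fn):
    x0,y0,x1,y1=box;r=cv2.resize(im[y0:y1,x0:x1],None,fx=K,fy=K,interpolation=cv2.INTER_CUBIC)
    m=fn(r.astype(int),cv2.cvtColor(r,cv2.COLOR_BGR2HSV).astype(int)).astype(np.uint8)
    cs,_=cv2.findContours(m,cv2.RETR_EXTERNAL,cv2.CHAIN_APPROX_NONE)
    c=max(cs,key=cv2.contourArea)[:,0]
    return (c+.5)/K-.5+[x0,y0]
def rect(n,uv,z):
    P=(rays(n,uv,z)*1000).astype(np.float32);r=cv2.minAreaRect(P);return np.array(r[0]),np.array(r[1]),r[2]
E
cat > m.py <<'E'
from h import *
T=cv2.imread("pics/top0.png");S=cv2.imread("pics/side0.png")
white=lambda r,h:(h[...,1]<50)&(h[...,2]>150)
brown=lambda r,h:(h[...,1]>110)&(h[...,2]>60)&(h[...,2]<200)&(h[...,0]<18)
tan=lambda r,h:(h[...,1]>70)&(h[...,2]>175)&(h[...,0]<25)
# sample colours
for n,im,pts in(("T",T,[(250,165),(265,185),(175,203),(182,195),(240,200)]),("S",S,[(280,190),(300,175),(222,143),(218,117),(222,160),(252,210)])):
    h=cv2.cvtColor(im,cv2.COLOR_BGR2HSV);print(n,[(p,h[p[1],p[0]].tolist()) for p in pts])
print("mouldT",rect("top",region(T,(225,140,300,205),white),.072))
print("mouldS",rect("side",region(S,(250,145,325,230),white),.072))
print("blockT",rect("top",region(T,(155,175,215,225),brown),.062))
print("blockS",rect("side",region(S,(195,110,245,175),brown),.062))
print("wedT",rect("top",region(T,(172,185,195,205),tan),.122))
print("wedS",rect("side",region(S,(205,105,230,130),tan),.122))
E
python3 m.py
```

```text
T [((250, 165), [17, 45, 217]), ((265, 185), [18, 48, 218]), ((175, 203), [14, 152, 156]), ((182, 195), [15, 127, 219]), ((240, 200), [16, 109, 206])]
S [((280, 190), [21, 42, 213]), ((300, 175), [22, 39, 214]), ((222, 143), [14, 99, 113]), ((218, 117), [16, 131, 195]), ((222, 160), [15, 124, 84]), ((252, 210), [18, 110, 181])]
mouldT (array([591.4172,  66.9215]), array([148.8701, 108.4054]), 77.21704864501953)
mouldS (array([596.0604,  67.156 ]), array([155.4828, 115.924 ]), 77.52179718017578)
blockT (array([509.2913, 276.4815]), array([134.0047,  79.9275]), 73.81209564208984)
blockS (array([507.8515, 265.5065]), array([217.4448,  79.0485]), 74.22508239746094)
wedT (array([512.6777, 280.5297]), array([30.7982, 21.2561]), 74.13492584228516)
wedS (array([512.6724, 279.7191]), array([29.2518, 21.0464]), 70.08985137939453)
```

Request:
{"op": "play_rows", "data": {"series": [{"translation": [-0.042,-0.0246,0],"spin": 0},{"translation": [-0.042,-0.0246,0],"spin": 0},{"translation": [-0.042,-0.0246,0],"spin": 0},{"translation": [-0.042,-0.0246,0],"spin": 0},{"translation": [-0.042,-0.0246,0],"spin": 0}], "jaw": 1}}

```text
time: 0.6
tool_pos: [0.4339, 0.3992, 0.2307]
tcp_rot: [-0.717, -3.058, 0.001]
wrist_force: [1.2, 0.6, -0.2]
width: 0.998
```

Request:
{"op": "play_rows", "data": {"series": [{"translation": [-0.042,-0.0246,0],"spin": 0},{"translation": [-0.042,-0.0246,0],"spin": 0},{"translation": [-0.042,-0.0246,0],"spin": 0},{"translation": [0,0,0],"spin": 1},{"translation": [0,0,0],"spin": 1}]}}

```text
time: 1.1
tool_pos: [0.5143, 0.2768, 0.2307]
tcp_rot: [-0.992, -2.98, 0.001]
wrist_force: [0.5, 0.7, -0.5]
width: 1.003
```

Request:
{"op": "play_rows", "data": {"series": [{"translation": [0,0,0],"spin": 1},{"translation": [0,0,0],"spin": 1},{"translation": [0,0,0],"spin": 1},{"translation": [0,0,0],"spin": 1},{"translation": [0,0,0],"spin": 1}]}}

```text
time: 1.6
tool_pos: [0.5132, 0.2787, 0.2306]
tcp_rot: [-1.609, -2.698, 0.002]
wrist_force: [-1.1, 0.0, -0.6]
width: 1.0
```

Request:
{"op": "play_rows", "data": {"series": [{"translation": [0,0,0],"spin": 1},{"translation": [0,0,0],"spin": 1},{"translation": [0,0,0],"spin": 1},{"translation": [0,0,0],"spin": 1},{"translation": [0,0,0],"spin": 1}]}}

```text
time: 2.1
tool_pos: [0.5132, 0.2787, 0.2306]
tcp_rot: [-2.154, -2.286, 0.002]
wrist_force: [-0.2, 0.0, -0.7]
width: 1.004
```

Request:
{"op": "play_rows", "data": {"series": [{"translation": [0,0,0],"spin": 1},{"translation": [0,0,0],"spin": 1},{"translation": [0,0,0],"spin": 1},{"translation": [0,0,0],"spin": 0.95},{"translation": [0,0,0],"spin": 0}]}}

```text
time: 2.6
tool_pos: [0.5133, 0.2787, 0.2307]
tcp_rot: [-2.512, -1.887, 0.002]
wrist_force: [-0.9, 0.9, 0.3]
width: 1.004
```

```bash
cat >> h.py <<'E'
from scipy.spatial.transform import Rotation as Ro
def st():
    s=bot.read_state();R=Ro.from_rotvec(s["tcp_rot"]).as_matrix();return s,R
def to(x,y,z,yaw):
    "yaw: deg of tool y in world (mod 180); prints shift in present tool axes and spin units"
    s,R=st();d=R.T@(np.array([x,y,z])-s["tool_pos"]);a=np.degrees(np.arctan2(R[1,1],R[0,1]))
    e=(yaw-a+90)%180-90
    print("t",s["time"],"pos",s["tool_pos"],"yaw",round(a,2),"tilt",np.round(R[:2,2],4),"F",s["wrist_force"],"w",s["width"],"\n shift mm",d*1000,"spin",round(-e/5,3))
E
python3 -c "
from h import *
to(.5127,.2802,.081,-16)"
```

```text
t 2.6 pos [0.5133 0.2787 0.2307] yaw -16.16 tilt [-0.0009 -0.0005] F [-0.9348  0.8653  0.2713] w 1.0041018605505778 
 shift mm [  1.3699  -0.8307 149.715 ] spin -0.033
```

Request:
{"op": "play_rows", "data": {"series": [{"translation": [0.0014,-0.0008,0.045],"spin": 0},{"translation": [0,0,0.045],"spin": 0},{"translation": [0,0,0.035],"spin": 0},{"translation": [0,0,0.0247],"spin": 0},{"translation": [0,0,0],"spin": 0}]}}

```text
time: 3.1
tool_pos: [0.5093, 0.2786, 0.0766]
tcp_rot: [-2.508, -1.888, 0.015]
wrist_force: [-1.2, 0.0, -1.0]
width: 0.999
```

Request:
{"op": "play_rows", "data": {"series": [{"translation": [0,0,0],"spin": 0},{"translation": [0,0,0],"spin": 0},{"translation": [0,0,0],"spin": 0},{"translation": [0,0,0],"spin": 0},{"translation": [0,0,0],"spin": 0}], "jaw": -1, "force": 20}}

```text
time: 3.6
tool_pos: [0.5142, 0.281, 0.0832]
tcp_rot: [2.511, 1.887, 0.004]
wrist_force: [-0.8, -0.0, 3.7]
width: 0.258
```

Request:
{"op": "play_rows", "data": {"series": [{"translation": [0,0,0],"spin": 0},{"translation": [0,0,0],"spin": 0},{"translation": [0,0,0],"spin": 0},{"translation": [0,0,0],"spin": 0}]}}

```text
time: 4.0
tool_pos: [0.5142, 0.2809, 0.0831]
tcp_rot: [2.511, 1.887, 0.004]
wrist_force: [-1.0, -0.6, 6.1]
width: 0.257
```

```bash
python3 -c "
from h import *
to(.5127,.2802,.081,-16)"
```

```text
t 4.0 pos [0.5142 0.2809 0.0831] yaw -16.14 tilt [0.0021 0.001 ] F [-1.0465 -0.628   6.1239] w 0.2574482815902114 
 shift mm [-1.1334 -1.2351  2.1435] spin -0.029
```

Request:
{"op": "play_rows", "data": {"series": [{"translation": [0,0,0],"spin": 0},{"translation": [0,0,-0.01],"spin": 0},{"translation": [0,0,-0.02],"spin": 0},{"translation": [0,0,-0.03],"spin": 0},{"translation": [0,0,-0.03],"spin": 0}], "force": 60}}

```text
time: 4.5
tool_pos: [0.5124, 0.2801, 0.172]
tcp_rot: [-2.511, -1.887, 0.003]
wrist_force: [1.0, 0.4, 0.1]
width: 0.256
```

Request:
{"op": "play_rows", "data": {"series": [{"translation": [0,0,-0.03],"spin": 0},{"translation": [0,0,0],"spin": 0},{"translation": [0,0,0],"spin": 0}]}}

```text
time: 4.8
tool_pos: [0.5135, 0.2806, 0.2024]
tcp_rot: [2.511, 1.887, 0.003]
wrist_force: [0.0, 0.3, -1.3]
width: 0.252
```

Run:
```python
from h import *
T=cv2.imread("pics/top0.png");S=cv2.imread("pics/side0.png")
for v in(170,190,200):
    w=lambda r,h:(h[...,1]<65)&(h[...,2]>v)
    for n,im,b in(("top",T,(225,140,300,205)),("side",S,(250,145,325,230))):
        c,s,a=rect(n,region(im,b,w),.072);print(n,v,c,s,a)
th=np.radians(-12.7)
for d in(.061,-.061):
    print("notch",d,np.array([.5914,.0669])+d*np.array([-np.sin(th),np.cos(th)]))
n=np.array([.5914,.0669])+.061*np.array([-np.sin(th),np.cos(th)])
to(n[0],n[1],.17,-12.7)
```

```text
top 170 [593.1798  67.3285] [152.5688 110.1944] 77.43467712402344
side 170 [595.6957  66.7246] [151.8122 113.0152] 77.32071685791016
top 190 [593.9801  67.5949] [151.8774 108.1917] 77.20430755615234
side 190 [595.3482  66.5216] [148.8889 110.3222] 77.21762084960938
top 200 [594.5554  67.9927] [150.8443 107.2454] 77.20743560791016
side 200 [595.3589  66.3259] [147.2799 108.8747] 77.23322296142578
notch 0.061 [0.6048 0.1264]
notch -0.061 [0.578  0.0074]
t 4.8 pos [0.5135 0.2806 0.2024] yaw -16.15 tilt [0.0015 0.0007] F [ 0.0187  0.2854 -1.2957] w 0.25238078017487636 
 shift mm [-122.7609  130.5805   32.4381] spin -0.69
```

Request:
{"op": "play_rows", "data": {"series": [{"translation": [-0.0304,0.0334,0],"spin": 0},{"translation": [-0.0304,0.0334,0],"spin": 0},{"translation": [-0.0304,0.0334,0],"spin": 0},{"translation": [-0.0304,0.0334,0],"spin": 0},{"translation": [0,0,0.0324],"spin": -0.67}]}}

```text
time: 5.3
tool_pos: [0.6129, 0.1221, 0.1719]
tcp_rot: [2.454, 1.952, 0.009]
wrist_force: [0.8, 1.2, -0.3]
width: 0.252
```

Request:
{"op": "play_rows", "data": {"series": [{"translation": [0,0,0],"spin": 0},{"translation": [0,0,0],"spin": 0},{"translation": [0,0,0],"spin": 0}]}}

```text
time: 5.6
tool_pos: [0.6072, 0.1273, 0.1692]
tcp_rot: [-2.455, -1.96, 0.001]
wrist_force: [0.3, -0.1, -1.4]
width: 0.251
```

Run:
```python
from h import *
to(.608,.1265,.13,-12.78)
A=bot.read_camera("top");B=bot.read_camera("side");cv2.imwrite("pics/top1.png",A);cv2.imwrite("pics/side1.png",B)
p=proj("side",[.608,.1265,.094])[0].astype(int);print(p)
c=B[p[1]-45:p[1]+55,p[0]-50:p[0]+60];c=cv2.resize(c,None,fx=5,fy=5,interpolation=cv2.INTER_CUBIC);cv2.imwrite("pics/v5.png",c)
# handle-top silhouettes are hidden by gripper; report projected notch/throat for reference
for q in([.608,.1265,.072],[.608,.1265,.044],[.608,.1265,.094]):print((proj("side",q)[0]-[p[0]-50,p[1]-45])*5)
```

```text
t 5.6 pos [0.6072 0.1273 0.1692] yaw -12.78 tilt [-0.0008  0.    ] F [ 0.3041 -0.1057 -1.3815] w 0.25098873882401906 
 shift mm [-0.6175  1.018  39.1635] spin -0.001
[280 150]
[251.5335 259.4398]
[248.8331 300.5026]
[253.7451 225.8084]
```

View pics/v5.png

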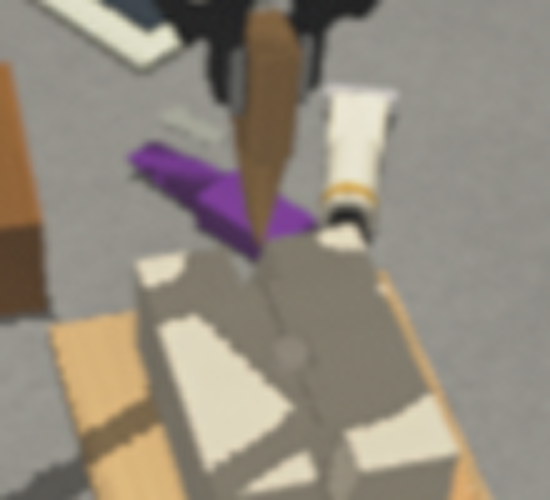

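The side crop shows the wedge tip at (262,238), right over the left notch (throat about (257,310)). The purple decoy behind the mould, which stood upright at the start, is now lying at (220,195). It was probably brushed in transit. It isn't touching the mould, so I'll go on and avoid it.

Request:
{"op": "play_rows", "data": {"series": [{"translation": [-0.0006,0.001,0.012],"spin": 0},{"translation": [0,0,0.01],"spin": 0},{"translation": [0,0,0.008],"spin": 0},{"translation": [0,0,0.005],"spin": 0},{"translation": [0,0,0],"spin": 0}]}}

```text
time: 6.2
tool_pos: [0.6075, 0.1256, 0.1325]
tcp_rot: [-2.454, -1.959, 0.004]
wrist_force: [0.4, -0.9, -0.3]
width: 0.256
```

Request:
{"op": "play_rows", "data": {"series": [{"translation": [0,0,0.003],"spin": 0},{"translation": [0,0,0],"spin": 0},{"translation": [0,0,0],"spin": 0}]}}

```text
time: 6.5
tool_pos: [0.6088, 0.1257, 0.1315]
tcp_rot: [2.455, 1.96, 0.001]
wrist_force: [-0.3, -0.4, -0.8]
width: 0.254
```

```bash
cat >> h.py <<'E'
def feel():
    s,R=st();th=np.radians(-12.78);X=np.array([np.cos(th),-(-np.sin(th)),0]);X=np.array([np.cos(th),np.sin(th),0]);Y=np.array([-np.sin(th),np.cos(th),0])
    o=np.array([.5945,.067,0]);p=s["tool_pos"]-o;F=s["wrist_force"]
    print("t",round(s["time"],2),"mould-frame mm",np.array([p@X,p@Y])*1000,"tip z",round(1000*s["tool_pos"][2]-76.1,2),"F x,y,z",np.array([F@X,F@Y,F[2]]),"tau",s["torque"],"tilt",np.round(R[:2,2],4),"w",round(s["width"],3))
E
python3 -c "
from h import *
feel()"
```

```text
t 6.5 mould-frame mm [ 0.9634 60.4106] tip z 55.37 F x,y,z [-0.1687 -0.4567 -0.7813] tau [-0.0313  0.0198  0.0156] tilt [0.0005 0.0001] w 0.254
```

Request:
{"op": "play_rows", "data": {"series": [{"translation": [0,-0.001,0.003],"spin": 0},{"translation": [0,0,0.003],"spin": 0},{"translation": [0,0,0],"spin": 0},{"translation": [0,0,0],"spin": 0}]}}

```text
time: 6.9
tool_pos: [0.6074, 0.1259, 0.125]
tcp_rot: [-2.455, -1.96, 0.001]
wrist_force: [0.0, -0.4, -0.6]
width: 0.253
```

```bash
python3 -c "
from h import *
feel()"
```

```text
t 6.9 mould-frame mm [-0.4294 60.2908] tip z 48.85 F x,y,z [ 0.0894 -0.3934 -0.6268] tau [ 0.0005 -0.0244  0.073 ] tilt [-0.0004 -0.0001] w 0.253
```

Request:
{"op": "play_rows", "data": {"series": [{"translation": [0,0,0.002],"spin": 0},{"translation": [0,0,0.002],"spin": 0},{"translation": [0,0,0],"spin": 0},{"translation": [0,0,0],"spin": 0}]}}

```text
time: 7.3
tool_pos: [0.6076, 0.1259, 0.1211]
tcp_rot: [2.455, 1.96, -0.0]
wrist_force: [0.3, -0.2, -0.6]
width: 0.251
```

```bash
python3 -c "
from h import *
feel()"
```

```text
t 7.3 mould-frame mm [-0.2122 60.3369] tip z 45.04 F x,y,z [ 0.3787 -0.1181 -0.6245] tau [-0.0567 -0.1052  0.0223] tilt [ 0.     -0.0001] w 0.251
```

Request:
{"op": "play_rows", "data": {"series": [{"translation": [0,0,0.002],"spin": 0},{"translation": [0,0,0.002],"spin": 0},{"translation": [0,0,0],"spin": 0},{"translation": [0,0,0],"spin": 0}]}}

```text
time: 7.7
tool_pos: [0.6079, 0.126, 0.1172]
tcp_rot: [2.455, 1.96, 0.001]
wrist_force: [2.4, 0.1, -0.7]
width: 0.252
```

```bash
python3 -c "
from h import *
feel()"
```

```text
t 7.7 mould-frame mm [ 0.0702 60.469 ] tip z 41.11 F x,y,z [ 2.3434  0.6416 -0.6841] tau [ 0.0072 -0.4414  0.0216] tilt [0.0007 0.0001] w 0.252
```

Request:
{"op": "play_rows", "data": {"series": [{"translation": [0,0,0.002],"spin": 0},{"translation": [0,0,0],"spin": 0},{"translation": [0,0,0],"spin": 0}]}}

```text
time: 8.0
tool_pos: [0.6079, 0.126, 0.1153]
tcp_rot: [2.455, 1.96, 0.001]
wrist_force: [2.8, -0.4, -0.7]
width: 0.255
```

```bash
python3 -c "
from h import *
feel()"
```

```text
t 8.0 mould-frame mm [ 0.0688 60.4774] tip z 39.21 F x,y,z [ 2.8187  0.2785 -0.7336] tau [ 0.0033 -0.5822  0.0464] tilt [0.0008 0.0001] w 0.255
```

Request:
{"op": "play_rows", "data": {"series": [{"translation": [0,0.0007,0],"spin": 0},{"translation": [0,0,0],"spin": 0},{"translation": [0,0,0],"spin": 0}]}}

```text
time: 8.3
tool_pos: [0.6081, 0.1259, 0.1153]
tcp_rot: [-2.455, -1.96, 0.0]
wrist_force: [0.6, 0.3, 0.5]
width: 0.257
```

```bash
python3 -c "
from h import *
feel()"
```

```text
t 8.3 mould-frame mm [ 0.2875 60.424 ] tip z 39.15 F x,y,z [0.4849 0.4044 0.4673] tau [ 0.0848 -0.2434  0.0264] tilt [-0.0003  0.0002] w 0.257
```

Request:
{"op": "play_rows", "data": {"series": [{"translation": [0,0.0007,0],"spin": 0},{"translation": [0,0,0],"spin": 0},{"translation": [0,0,0],"spin": 0}]}}

```text
time: 8.6
tool_pos: [0.6083, 0.1258, 0.1151]
tcp_rot: [-2.455, -1.959, 0.001]
wrist_force: [-0.8, 0.6, 2.3]
width: 0.258
```

```bash
python3 -c "
from h import *
feel()"
```

```text
t 8.6 mould-frame mm [ 0.4908 60.3886] tip z 39.0 F x,y,z [-0.8912  0.3772  2.2664] tau [ 0.2009  0.3591 -0.043 ] tilt [-0.0013  0.0002] w 0.258
```

Request:
{"op": "play_rows", "data": {"series": [{"translation": [0,-0.0003,0.0005],"spin": 0},{"translation": [0,-0.0002,0.0005],"spin": 0},{"translation": [0,0,0],"spin": 0}]}}

```text
time: 8.9
tool_pos: [0.6082, 0.1258, 0.1145]
tcp_rot: [-2.455, -1.96, 0.001]
wrist_force: [-3.0, 0.9, 5.4]
width: 0.256
```

```bash
python3 -c "
from h import *
feel()"
```

```text
t 8.9 mould-frame mm [ 0.3776 60.3471] tip z 38.37 F x,y,z [-3.0844  0.2164  5.3747] tau [ 0.1928  0.5384 -0.0334] tilt [-0.0004 -0.    ] w 0.256
```

Request:
{"op": "play_rows", "data": {"series": [{"translation": [0,-0.0001,0.0005],"spin": 0},{"translation": [0,-0.0001,0.0005],"spin": 0},{"translation": [0,0,0],"spin": 0}]}}

```text
time: 9.2
tool_pos: [0.6082, 0.1258, 0.1139]
tcp_rot: [-2.455, -1.96, 0.0]
wrist_force: [-2.6, 1.1, 6.3]
width: 0.257
```

```bash
python3 -c "
from h import *
feel()"
```

```text
t 9.2 mould-frame mm [ 0.3127 60.4056] tip z 37.82 F x,y,z [-2.7318  0.5143  6.2699] tau [0.1274 0.7679 0.0373] tilt [-0.0001  0.0001] w 0.257
```

Push is now about 7 N, so the left end is binding at roughly 1 mm open. I'm changing to the right end.

Request:
{"op": "play_rows", "data": {"series": [{"translation": [0,0,-0.005],"spin": 0},{"translation": [0,0,-0.02],"spin": 0},{"translation": [0,0,-0.02],"spin": 0},{"translation": [0,0,0],"spin": 0},{"translation": [-0.0405,0,0],"spin": 0}]}}

```text
time: 9.7
tool_pos: [0.6008, 0.0891, 0.1584]
tcp_rot: [2.451, 1.964, 0.005]
wrist_force: [0.5, -0.2, -0.8]
width: 0.252
```

Request:
{"op": "play_rows", "data": {"series": [{"translation": [-0.0405,0,0],"spin": 0},{"translation": [-0.0405,0,0],"spin": 0},{"translation": [0,0,0],"spin": 0},{"translation": [0,0,0.016],"spin": 0},{"translation": [0,0,0.012],"spin": 0}]}}

```text
time: 10.2
tool_pos: [0.5809, 0.0078, 0.1281]
tcp_rot: [-2.454, -1.959, 0.001]
wrist_force: [-0.1, -0.7, -1.5]
width: 0.258
```

Request:
{"op": "play_rows", "data": {"series": [{"translation": [0,0,0.006],"spin": 0},{"translation": [0,0,0.003],"spin": 0},{"translation": [0,0,0.002],"spin": 0},{"translation": [0,0,0],"spin": 0},{"translation": [0,0,0],"spin": 0}]}}

```text
time: 10.7
tool_pos: [0.5813, 0.0076, 0.1193]
tcp_rot: [-2.455, -1.96, 0.0]
wrist_force: [-1.3, 0.3, -0.3]
width: 0.254
```

```bash
python3 -c "
from h import *
feel()"
```

```text
t 10.7 mould-frame mm [  0.2222 -60.8181] tip z 43.19 F x,y,z [-1.3375 -0.0148 -0.2957] tau [ 0.0113 -0.023   0.0056] tilt [-0.0003  0.0001] w 0.254
```

Request:
{"op": "play_rows", "data": {"series": [{"translation": [0,-0.0004,0.001],"spin": 0},{"translation": [0,0,0.001],"spin": 0},{"translation": [0,0,0],"spin": 0}]}}

```text
time: 11.0
tool_pos: [0.5811, 0.0073, 0.1173]
tcp_rot: [2.455, 1.96, 0.001]
wrist_force: [-0.4, -0.1, -0.5]
width: 0.26
```

```bash
python3 -c "
from h import *
feel()"
```

```text
t 11.0 mould-frame mm [  0.1291 -61.1491] tip z 41.21 F x,y,z [-0.404  -0.201  -0.5202] tau [-0.0312 -0.1064 -0.0243] tilt [0.0005 0.    ] w 0.26
```

Request:
{"op": "play_rows", "data": {"series": [{"translation": [0,-0.0003,0.001],"spin": 0},{"translation": [0,0,0],"spin": 0},{"translation": [0,0,0],"spin": 0}]}}

```text
time: 11.3
tool_pos: [0.5811, 0.0074, 0.1164]
tcp_rot: [2.455, 1.959, 0.001]
wrist_force: [1.2, 0.4, -1.0]
width: 0.255
```

```bash
python3 -c "
from h import *
feel()"
```

```text
t 11.3 mould-frame mm [  0.1419 -61.1297] tip z 40.29 F x,y,z [ 1.0824  0.658  -0.9515] tau [-0.1181 -0.3497  0.043 ] tilt [ 0.001  -0.0001] w 0.255
```

Request:
{"op": "play_rows", "data": {"series": [{"translation": [0,0.0002,0.0008],"spin": 0},{"translation": [0,0,0.0008],"spin": 0},{"translation": [0,0,0],"spin": 0}]}}

```text
time: 11.6
tool_pos: [0.581, 0.0074, 0.1148]
tcp_rot: [2.455, 1.96, 0.0]
wrist_force: [1.2, 0.2, 1.0]
width: 0.258
```

```bash
python3 -c "
from h import *
feel()"
```

```text
t 11.6 mould-frame mm [  0.013 -61.111] tip z 38.65 F x,y,z [1.1256 0.4171 1.0232] tau [-0.0839 -0.1638 -0.0112] tilt [ 0.0003 -0.    ] w 0.258
```

Request:
{"op": "play_rows", "data": {"series": [{"translation": [0,0,0.0008],"spin": 0},{"translation": [0,0,0.0008],"spin": 0},{"translation": [0,0,0],"spin": 0}]}}

```text
time: 11.9
tool_pos: [0.5807, 0.0075, 0.1128]
tcp_rot: [-2.455, -1.96, 0.0]
wrist_force: [1.0, -1.1, 1.3]
width: 0.26
```

```bash
python3 -c "
from h import *
feel()"
```

```text
t 11.9 mould-frame mm [ -0.2652 -61.1192] tip z 36.74 F x,y,z [ 1.2242 -0.8789  1.3124] tau [ 0.0163 -0.1064 -0.0116] tilt [-0.0003  0.    ] w 0.26
```

Request:
{"op": "play_rows", "data": {"series": [{"translation": [0,-0.0001,0.0008],"spin": 0},{"translation": [0,-0.0001,0.0008],"spin": 0},{"translation": [0,0,0],"spin": 0}]}}

```text
time: 12.2
tool_pos: [0.5805, 0.0075, 0.1113]
tcp_rot: [-2.455, -1.96, 0.0]
wrist_force: [-0.3, -0.2, 2.3]
width: 0.254
```

```bash
python3 -c "
from h import *
feel()"
```

```text
t 12.2 mould-frame mm [ -0.49   -61.1314] tip z 35.16 F x,y,z [-0.2874 -0.3146  2.2716] tau [-0.0097  0.052  -0.0172] tilt [-0.0003  0.0001] w 0.254
```

Request:
{"op": "play_rows", "data": {"series": [{"translation": [0,-0.0001,0.0008],"spin": 0},{"translation": [0,-0.0001,0.0008],"spin": 0},{"translation": [0,0,0],"spin": 0}]}}

```text
time: 12.5
tool_pos: [0.5804, 0.0075, 0.1099]
tcp_rot: [-2.455, -1.96, 0.0]
wrist_force: [-1.4, 0.3, 4.0]
width: 0.254
```

```bash
python3 -c "
from h import *
feel()"
```

```text
t 12.5 mould-frame mm [ -0.6389 -61.119 ] tip z 33.77 F x,y,z [-1.4163 -0.0144  3.9936] tau [ 0.0386  0.2931 -0.0319] tilt [-0.0002  0.0001] w 0.254
```

Request:
{"op": "play_rows", "data": {"series": [{"translation": [0,0,-0.005],"spin": 0},{"translation": [0,0.0006,-0.023],"spin": 0},{"translation": [0,0,-0.02],"spin": 0},{"translation": [0,0,0],"spin": 0},{"translation": [0.0405,0,0],"spin": 0}]}}

```text
time: 13.0
tool_pos: [0.5897, 0.0438, 0.1576]
tcp_rot: [2.458, 1.954, -0.002]
wrist_force: [0.1, 0.5, -0.3]
width: 0.252
```

Request:
{"op": "play_rows", "data": {"series": [{"translation": [0.0405,0,0],"spin": 0},{"translation": [0.0405,0,0],"spin": 0},{"translation": [0,0,0],"spin": 0},{"translation": [0,0,0.016],"spin": 0},{"translation": [0,0,0.014],"spin": 0}]}}

```text
time: 13.5
tool_pos: [0.607, 0.1251, 0.1255]
tcp_rot: [-2.455, -1.96, 0.003]
wrist_force: [-0.4, -0.5, -0.4]
width: 0.256
```

Request:
{"op": "play_rows", "data": {"series": [{"translation": [0,0,0.007],"spin": 0},{"translation": [0,0,0.003],"spin": 0},{"translation": [0,0,0.001],"spin": 0},{"translation": [0,0,0],"spin": 0},{"translation": [0,0,0],"spin": 0}]}}

```text
time: 14.0
tool_pos: [0.608, 0.1256, 0.1171]
tcp_rot: [2.456, 1.959, 0.0]
wrist_force: [-1.2, 0.1, -0.7]
width: 0.252
```

```bash
python3 -c "
from h import *
feel()"
```

```text
t 14.0 mould-frame mm [ 0.2253 60.1127] tip z 41.01 F x,y,z [-1.1548 -0.156  -0.6625] tau [ 0.007  -0.0096  0.0098] tilt [0.0001 0.0001] w 0.252
```

Request:
{"op": "play_rows", "data": {"series": [{"translation": [0,-0.0002,0.001],"spin": 0},{"translation": [0,0,0.001],"spin": 0},{"translation": [0,0,0],"spin": 0}]}}

```text
time: 14.3
tool_pos: [0.6076, 0.1259, 0.1148]
tcp_rot: [-2.455, -1.96, 0.0]
wrist_force: [0.2, -0.5, -0.4]
width: 0.254
```

```bash
python3 -c "
from h import *
feel()"
```

```text
t 14.3 mould-frame mm [-0.2167 60.3859] tip z 38.66 F x,y,z [ 0.2843 -0.4375 -0.3916] tau [ 0.0191 -0.0078  0.0174] tilt [-0.0001 -0.    ] w 0.254
```

Request:
{"op": "play_rows", "data": {"series": [{"translation": [0,0,0.0008],"spin": 0},{"translation": [0,0,0.0008],"spin": 0},{"translation": [0,0,0],"spin": 0}]}}

```text
time: 14.6
tool_pos: [0.6077, 0.1259, 0.113]
tcp_rot: [-2.455, -1.96, 0.0]
wrist_force: [-0.4, -0.4, -1.6]
width: 0.253
```

```bash
python3 -c "
from h import *
feel()"
```

```text
t 14.6 mould-frame mm [-0.139 60.394] tip z 36.93 F x,y,z [-0.3243 -0.4728 -1.6441] tau [-0.0206  0.0172 -0.0439] tilt [-0.0001 -0.    ] w 0.253
```

Request:
{"op": "play_rows", "data": {"series": [{"translation": [0,0,0.0008],"spin": 0},{"translation": [0,0,0.0008],"spin": 0},{"translation": [0,0,0],"spin": 0}]}}

```text
time: 14.9
tool_pos: [0.6077, 0.126, 0.1119]
tcp_rot: [-2.455, -1.96, 0.0]
wrist_force: [-1.7, 0.2, 3.5]
width: 0.255
```

```bash
python3 -c "
from h import *
feel()"
```

```text
t 14.9 mould-frame mm [-0.2053 60.4514] tip z 35.76 F x,y,z [-1.6735 -0.2112  3.5284] tau [ 0.083   0.3776 -0.0162] tilt [-0.0002  0.0002] w 0.255
```

Request:
{"op": "play_rows", "data": {"series": [{"translation": [0,0,0.0008],"spin": 0},{"translation": [0,0,0.0008],"spin": 0},{"translation": [0,0,0],"spin": 0}]}}

```text
time: 15.2
tool_pos: [0.6075, 0.126, 0.1101]
tcp_rot: [-2.455, -1.96, 0.001]
wrist_force: [-2.9, 1.3, 4.5]
width: 0.253
```

```bash
python3 -c "
from h import *
feel()"
```

```text
t 15.2 mould-frame mm [-0.4095 60.4455] tip z 33.95 F x,y,z [-3.0775  0.6649  4.5106] tau [0.1843 0.7431 0.0078] tilt [-0.0006  0.0002] w 0.253
```

Request:
{"op": "play_rows", "data": {"series": [{"translation": [0,-0.0004,0.0006],"spin": 0},{"translation": [0,-0.0002,0.0008],"spin": 0},{"translation": [0,0,0],"spin": 0}]}}

```text
time: 15.5
tool_pos: [0.6072, 0.1261, 0.1086]
tcp_rot: [-2.455, -1.96, -0.0]
wrist_force: [-2.5, 1.1, 4.3]
width: 0.256
```

```bash
python3 -c "
from h import *
feel()"
```

```text
t 15.5 mould-frame mm [-0.6934 60.4381] tip z 32.5 F x,y,z [-2.6588  0.5478  4.2738] tau [ 0.1748  0.6386 -0.0312] tilt [0.0001 0.0001] w 0.256
```

Request:
{"op": "play_rows", "data": {"series": [{"translation": [0,-0.0002,0.0008],"spin": 0},{"translation": [0,-0.0001,0.0008],"spin": 0},{"translation": [0,0,0],"spin": 0}]}}

```text
time: 15.8
tool_pos: [0.607, 0.1261, 0.1074]
tcp_rot: [2.455, 1.96, 0.0]
wrist_force: [-3.4, 0.7, 6.3]
width: 0.252
```

```bash
python3 -c "
from h import *
feel()"
```

```text
t 15.8 mould-frame mm [-0.8839 60.4506] tip z 31.27 F x,y,z [-3.4737 -0.1126  6.3456] tau [0.1785 0.7648 0.0322] tilt [0.0002 0.0001] w 0.252
```

Request:
{"op": "play_rows", "data": {"series": [{"translation": [0,0,-0.005],"spin": 0},{"translation": [0,0,-0.025],"spin": 0},{"translation": [0,0,-0.02],"spin": 0},{"translation": [0,0,0],"spin": 0},{"translation": [-0.0405,0,0],"spin": 0}]}}

```text
time: 16.3
tool_pos: [0.5998, 0.0893, 0.1573]
tcp_rot: [2.45, 1.964, 0.006]
wrist_force: [-0.2, -0.1, -0.6]
width: 0.254
```

Request:
{"op": "play_rows", "data": {"series": [{"translation": [-0.0405,0,0],"spin": 0},{"translation": [-0.0405,0,0],"spin": 0},{"translation": [0,0,0],"spin": 0},{"translation": [0,0,0.018],"spin": 0},{"translation": [0,0,0.014],"spin": 0}]}}

```text
time: 16.8
tool_pos: [0.5797, 0.0074, 0.1234]
tcp_rot: [-2.456, -1.959, 0.0]
wrist_force: [-0.0, 0.1, -1.2]
width: 0.255
```

Request:
{"op": "play_rows", "data": {"series": [{"translation": [0,0,0.007],"spin": 0},{"translation": [0,0,0.002],"spin": 0},{"translation": [0,0,0.001],"spin": 0},{"translation": [0,0,0],"spin": 0},{"translation": [0,0,0],"spin": 0}]}}

```text
time: 17.3
tool_pos: [0.5802, 0.0079, 0.1154]
tcp_rot: [2.455, 1.96, 0.001]
wrist_force: [0.4, 0.2, -0.6]
width: 0.258
```

```bash
python3 -c "
from h import *
feel()"
```

```text
t 17.3 mould-frame mm [ -0.9062 -60.8263] tip z 39.27 F x,y,z [ 0.3605  0.2727 -0.5837] tau [-0.0164 -0.0019 -0.0297] tilt [0.0004 0.0001] w 0.258
```

Request:
{"op": "play_rows", "data": {"series": [{"translation": [0,0,0.001],"spin": 0},{"translation": [0,0,0.001],"spin": 0},{"translation": [0,0,0.001],"spin": 0},{"translation": [0,0,0],"spin": 0}]}}

```text
time: 17.7
tool_pos: [0.5798, 0.0076, 0.1118]
tcp_rot: [-2.455, -1.96, 0.0]
wrist_force: [-0.4, -0.7, -0.3]
width: 0.258
```

```bash
python3 -c "
from h import *
feel()"
```

```text
t 17.7 mould-frame mm [ -1.1787 -61.2023] tip z 35.75 F x,y,z [-0.2589 -0.7838 -0.3164] tau [ 0.0508 -0.0338  0.0193] tilt [-0.0003 -0.    ] w 0.258
```

Request:
{"op": "play_rows", "data": {"series": [{"translation": [0,0,0.0008],"spin": 0},{"translation": [0,0,0.0008],"spin": 0},{"translation": [0,0,0],"spin": 0}]}}

```text
time: 18.0
tool_pos: [0.58, 0.0076, 0.1103]
tcp_rot: [2.455, 1.96, -0.0]
wrist_force: [-0.1, -1.0, -0.8]
width: 0.253
```

```bash
python3 -c "
from h import *
feel()"
```

```text
t 18.0 mould-frame mm [ -1.0105 -61.1522] tip z 34.19 F x,y,z [ 0.1214 -1.0335 -0.7912] tau [ 0.0148 -0.051  -0.0594] tilt [ 0.     -0.0001] w 0.253
```

Request:
{"op": "play_rows", "data": {"series": [{"translation": [0,0,0.0008],"spin": 0},{"translation": [0,0,0.0008],"spin": 0},{"translation": [0,0,0],"spin": 0}]}}

```text
time: 18.3
tool_pos: [0.5801, 0.0076, 0.1089]
tcp_rot: [2.455, 1.96, 0.0]
wrist_force: [-0.4, 0.8, 1.1]
width: 0.256
```

```bash
python3 -c "
from h import *
feel()"
```

```text
t 18.3 mould-frame mm [ -0.9415 -61.114 ] tip z 32.84 F x,y,z [-0.5428  0.7184  1.1377] tau [ 0.013  0.025 -0.01 ] tilt [ 0.0001 -0.    ] w 0.256
```

Request:
{"op": "play_rows", "data": {"series": [{"translation": [0,-0.0001,0.0008],"spin": 0},{"translation": [0,-0.0002,0.0008],"spin": 0},{"translation": [0,0,0],"spin": 0}]}}

```text
time: 18.6
tool_pos: [0.5798, 0.0077, 0.1073]
tcp_rot: [2.455, 1.96, 0.0]
wrist_force: [-0.4, 0.5, 2.6]
width: 0.254
```

```bash
python3 -c "
from h import *
feel()"
```

```text
t 18.6 mould-frame mm [ -1.2325 -61.0622] tip z 31.23 F x,y,z [-0.5252  0.4022  2.5921] tau [ 0.0554  0.2157 -0.0489] tilt [0.0003 0.0001] w 0.254
```

Request:
{"op": "play_rows", "data": {"series": [{"translation": [0,-0.0001,0.0008],"spin": 0},{"translation": [0,-0.0002,0.0008],"spin": 0},{"translation": [0,0,0],"spin": 0}]}}

```text
time: 18.9
tool_pos: [0.5795, 0.0077, 0.1056]
tcp_rot: [2.455, 1.96, 0.0]
wrist_force: [-0.0, -0.2, 1.4]
width: 0.253
```

```bash
python3 -c "
from h import *
feel()"
```

```text
t 18.9 mould-frame mm [ -1.5226 -61.1078] tip z 29.46 F x,y,z [ 0.0044 -0.2323  1.4029] tau [ 0.0694  0.0681 -0.0282] tilt [0.0003 0.    ] w 0.253
```

Request:
{"op": "play_rows", "data": {"series": [{"translation": [0,-0.0001,0.0008],"spin": 0},{"translation": [0,-0.0002,0.0008],"spin": 0},{"translation": [0,0,0],"spin": 0}]}}

```text
time: 19.2
tool_pos: [0.5792, 0.0078, 0.1039]
tcp_rot: [2.455, 1.96, 0.0]
wrist_force: [-0.3, 1.0, 2.4]
width: 0.253
```

```bash
python3 -c "
from h import *
feel()"
```

```text
t 19.2 mould-frame mm [ -1.8563 -61.1202] tip z 27.79 F x,y,z [-0.4648  0.9086  2.427 ] tau [ 0.0143 -0.0109 -0.0504] tilt [0.0002 0.    ] w 0.253
```

Request:
{"op": "play_rows", "data": {"series": [{"translation": [0,0,-0.005],"spin": 0},{"translation": [0,0,-0.025],"spin": 0},{"translation": [0,0,-0.021],"spin": 0},{"translation": [0,0,0],"spin": 0},{"translation": [0.0405,0,0],"spin": 0}]}}

```text
time: 19.7
tool_pos: [0.5879, 0.0442, 0.1549]
tcp_rot: [2.458, 1.954, -0.002]
wrist_force: [-0.8, 0.2, -1.1]
width: 0.254
```

Request:
{"op": "play_rows", "data": {"series": [{"translation": [0.0405,0,0],"spin": 0},{"translation": [0.0405,0,0],"spin": 0},{"translation": [0,0,0],"spin": 0},{"translation": [0,0,0.018],"spin": 0},{"translation": [0,0,0.016],"spin": 0}]}}

```text
time: 20.2
tool_pos: [0.6054, 0.1262, 0.1193]
tcp_rot: [-2.454, -1.961, 0.002]
wrist_force: [0.2, -0.6, 1.4]
width: 0.256
```

Request:
{"op": "play_rows", "data": {"series": [{"translation": [0,0,0.007],"spin": 0},{"translation": [0,0,0.003],"spin": 0},{"translation": [0,0,0.002],"spin": 0},{"translation": [0,0,0],"spin": 0},{"translation": [0,0,0],"spin": 0}]}}

```text
time: 20.7
tool_pos: [0.606, 0.1262, 0.1093]
tcp_rot: [-2.456, -1.959, -0.0]
wrist_force: [0.4, 0.3, -0.1]
width: 0.252
```

```bash
python3 -c "
from h import *
feel()"
```

```text
t 20.7 mould-frame mm [-1.8441 60.2523] tip z 33.22 F x,y,z [ 0.3623  0.3464 -0.1019] tau [0.0127 0.0096 0.0308] tilt [0.0001 0.0001] w 0.252
```

Request:
{"op": "play_rows", "data": {"series": [{"translation": [0,0.0003,0.0008],"spin": 0},{"translation": [0,0.0003,0.0008],"spin": 0},{"translation": [0,0,0],"spin": 0}]}}

```text
time: 21.0
tool_pos: [0.6066, 0.1262, 0.1075]
tcp_rot: [-2.455, -1.96, -0.0]
wrist_force: [0.1, 0.1, -0.4]
width: 0.261
```

```bash
python3 -c "
from h import *
feel()"
```

```text
t 21.0 mould-frame mm [-1.3067 60.3888] tip z 31.37 F x,y,z [ 0.0398  0.1278 -0.3597] tau [ 0.0118 -0.0183  0.0343] tilt [0.     0.0001] w 0.261
```

Request:
{"op": "play_rows", "data": {"series": [{"translation": [0,0,0.0008],"spin": 0},{"translation": [0,0,0.0008],"spin": 0},{"translation": [0,0,0],"spin": 0}]}}

```text
time: 21.3
tool_pos: [0.6064, 0.1261, 0.1055]
tcp_rot: [-2.455, -1.96, 0.001]
wrist_force: [-0.6, -0.2, -0.1]
width: 0.256
```

```bash
python3 -c "
from h import *
feel()"
```

```text
t 21.3 mould-frame mm [-1.4877 60.3097] tip z 29.44 F x,y,z [-0.4859 -0.3577 -0.1009] tau [-0.012   0.0756  0.0204] tilt [-0.0005 -0.0001] w 0.256
```

Request:
{"op": "play_rows", "data": {"series": [{"translation": [0,0,0.0008],"spin": 0},{"translation": [0,0,0.0008],"spin": 0},{"translation": [0,0,0],"spin": 0}]}}

```text
time: 21.6
tool_pos: [0.6062, 0.1262, 0.1039]
tcp_rot: [-2.455, -1.96, 0.001]
wrist_force: [-1.0, 0.5, -1.8]
width: 0.256
```

```bash
python3 -c "
from h import *
feel()"
```

```text
t 21.6 mould-frame mm [-1.6516 60.3417] tip z 27.83 F x,y,z [-1.1067  0.2743 -1.8217] tau [0.0834 0.3012 0.0134] tilt [-0.0008  0.    ] w 0.256
```

Request:
{"op": "play_rows", "data": {"series": [{"translation": [0,-0.0004,0.0006],"spin": 0},{"translation": [0,0,0],"spin": 0},{"translation": [0,0,0],"spin": 0}]}}

```text
time: 21.9
tool_pos: [0.6062, 0.1262, 0.1037]
tcp_rot: [-2.455, -1.96, -0.0]
wrist_force: [-0.9, -0.0, 1.1]
width: 0.256
```

```bash
python3 -c "
from h import *
feel()"
```

```text
t 21.9 mould-frame mm [-1.6796 60.3686] tip z 27.63 F x,y,z [-0.9203 -0.2276  1.0778] tau [0.0074 0.3528 0.0098] tilt [0. 0.] w 0.256
```

Request:
{"op": "play_rows", "data": {"series": [{"translation": [0,-0.0003,0.0006],"spin": 0},{"translation": [0,0,0],"spin": 0},{"translation": [0,0,0],"spin": 0}]}}

```text
time: 22.2
tool_pos: [0.6062, 0.1263, 0.1034]
tcp_rot: [2.455, 1.96, 0.001]
wrist_force: [-1.3, 0.3, 3.8]
width: 0.254
```

Run:
```python
from h import *
feel()
A=bot.read_camera("side");cv2.imwrite("pics/side2.png",A)
c=cv2.resize(A[140:240,250:330],None,fx=6,fy=6,interpolation=cv2.INTER_CUBIC);cv2.imwrite("pics/v6.png",c)
```

```text
t 22.2 mould-frame mm [-1.7243 60.4485] tip z 27.31 F x,y,z [-1.3024 -0.0009  3.8028] tau [-0.0469  0.4495 -0.0007] tilt [0.0006 0.0001] w 0.254
```

View pics/v6.png

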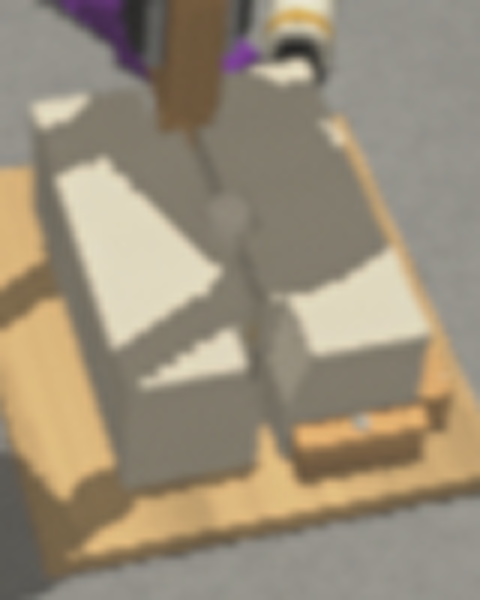

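Both lips are touched at tip height 27.6 mm on the left, so that end is about 4.8 mm open. The last right contact was at 27.8 mm. The picture shows the seam open along its whole length, with a visible gap at the right end near (258,340). I'm withdrawing the wedge and carrying it back high.

Request:
{"op": "play_rows", "data": {"series": [{"translation": [0,0,-0.005],"spin": 0},{"translation": [0,0,-0.03],"spin": 0},{"translation": [0,0,-0.04],"spin": 0},{"translation": [0,0,-0.04],"spin": 0},{"translation": [0,0,-0.03],"spin": 0}]}}

```text
time: 22.75
tool_pos: [0.6069, 0.1264, 0.2508]
tcp_rot: [2.454, 1.959, 0.004]
wrist_force: [0.1, -0.5, 0.4]
width: 0.255
```

Request:
{"op": "play_rows", "data": {"series": [{"translation": [0.0325,-0.0311,0],"spin": 0},{"translation": [0.0325,-0.0311,0],"spin": 0},{"translation": [0.0325,-0.0311,0],"spin": 0},{"translation": [0.0325,-0.0311,0],"spin": 0},{"translation": [0,0,0.02],"spin": 0.67}]}}

```text
time: 23.25
tool_pos: [0.5128, 0.286, 0.2312]
tcp_rot: [-2.507, -1.891, -0.012]
wrist_force: [0.4, -0.6, -1.0]
width: 0.257
```

Request:
{"op": "play_rows", "data": {"series": [{"translation": [0,0,0.02],"spin": 0},{"translation": [0,0,0],"spin": 0},{"translation": [0,0,0],"spin": 0},{"translation": [0,0,0],"spin": 0}]}}

```text
time: 23.65
tool_pos: [0.5144, 0.2807, 0.2092]
tcp_rot: [2.512, 1.886, 0.003]
wrist_force: [0.0, 0.5, -0.0]
width: 0.256
```

Run:
```python
from h import *
to(.5138,.2807,.15,-16.14)
A=bot.read_camera("top");B=bot.read_camera("side");cv2.imwrite("pics/top3.png",A);cv2.imwrite("pics/side3.png",B)
x=cv2.resize(A[135:215,215:305],None,fx=4.4,fy=4.4,interpolation=cv2.INTER_CUBIC);y=cv2.resize(B[145:235,245:335],None,fx=4.4,fy=4.4,interpolation=cv2.INTER_CUBIC)
h=max(x.shape[0],y.shape[0]);x=cv2.copyMakeBorder(x,0,h-x.shape[0],0,0,0);cv2.imwrite("pics/v7.png",np.hstack([x,y]))
```

```text
t 23.65 pos [0.5144 0.2807 0.2092] yaw -16.18 tilt [0.0017 0.0008] F [ 0.0225  0.5021 -0.0155] w 0.2556384992958222 
 shift mm [-0.2233 -0.6501 59.164 ] spin -0.008
```

View pics/v7.png

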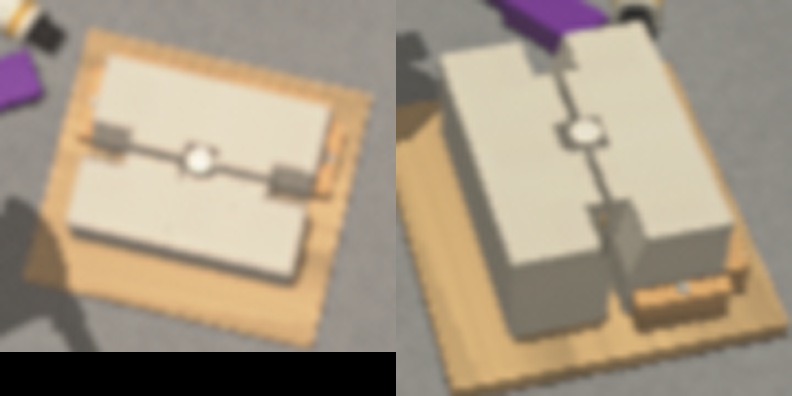

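The seam gap looks equal at both ends: dark slits either side of the stub at (155,150)/(240,172) in the top view and (570,95)/(600,185) in the side view. I'm lowering the wedge into its slot.

Request:
{"op": "play_rows", "data": {"series": [{"translation": [0,-0.0005,0.025],"spin": 0},{"translation": [0,0,0.02],"spin": 0},{"translation": [0,0,0.01],"spin": 0},{"translation": [0,0,0.005],"spin": 0},{"translation": [0,0,0],"spin": 0}]}}

```text
time: 24.25
tool_pos: [0.5131, 0.2807, 0.148]
tcp_rot: [-2.512, -1.887, 0.0]
wrist_force: [0.6, 0.1, -0.6]
width: 0.258
```

Request:
{"op": "play_rows", "data": {"series": [{"translation": [0,0,0.005],"spin": 0},{"translation": [0,0,0.01],"spin": 0},{"translation": [0,0,0.01],"spin": 0},{"translation": [0,0,0],"spin": 0},{"translation": [0,0,0],"spin": 0}]}}

```text
time: 24.75
tool_pos: [0.5124, 0.2806, 0.1222]
tcp_rot: [-2.511, -1.887, 0.002]
wrist_force: [-0.8, 0.7, -0.7]
width: 0.256
```

```bash
python3 -c "
from h import *
to(.5142,.2809,.0831,-16.14)"
```

```text
t 24.75 pos [0.5124 0.2806 0.1222] yaw -16.15 tilt [-0.0013 -0.0006] F [-0.7695  0.6845 -0.6515] w 0.25565434288716055 
 shift mm [ 0.8628  1.6374 39.142 ] spin -0.002
```

Request:
{"op": "play_rows", "data": {"series": [{"translation": [0.0005,0.001,0.01],"spin": 0},{"translation": [0,0,0.01],"spin": 0},{"translation": [0,0,0.005],"spin": 0},{"translation": [0,0,0],"spin": 0},{"translation": [0,0,0],"spin": 0}]}}

```text
time: 25.25
tool_pos: [0.5139, 0.2809, 0.0976]
tcp_rot: [-2.511, -1.887, 0.001]
wrist_force: [0.2, 0.4, -0.5]
width: 0.255
```

Request:
{"op": "play_rows", "data": {"series": [{"translation": [0,0,0.005],"spin": 0},{"translation": [0,0,0.005],"spin": 0},{"translation": [0,0,0.003],"spin": 0},{"translation": [0,0,0],"spin": 0},{"translation": [0,0,0],"spin": 0}]}}

```text
time: 25.75
tool_pos: [0.5139, 0.2809, 0.0848]
tcp_rot: [-2.511, -1.887, 0.0]
wrist_force: [0.1, -0.6, -0.8]
width: 0.263
```

```bash
python3 -c "
from h import *
to(.5142,.2809,.0831,-16.14)"
```

```text
t 25.75 pos [0.5139 0.2809 0.0848] yaw -16.15 tilt [-0.0003 -0.0001] F [ 0.1014 -0.6205 -0.8388] w 0.2634561878947411 
 shift mm [0.035  0.2686 1.7289] spin -0.002
```

Request:
{"op": "play_rows", "data": {"series": [{"translation": [0,0,0.0015],"spin": 0},{"translation": [0,0,0],"spin": 0},{"translation": [0,0,0],"spin": 0}]}}

```text
time: 26.05
tool_pos: [0.5141, 0.281, 0.0836]
tcp_rot: [2.511, 1.887, 0.0]
wrist_force: [-0.0, 0.2, -1.5]
width: 0.253
```

Request:
{"op": "play_rows", "data": {"series": [{"translation": [0,0,0],"spin": 0},{"translation": [0,0,0],"spin": 0},{"translation": [0,0,0],"spin": 0},{"translation": [0,0,0],"spin": 0},{"translation": [0,0,0],"spin": 0}], "jaw": 1}}

```text
time: 26.55
tool_pos: [0.5141, 0.281, 0.0836]
tcp_rot: [2.511, 1.887, 0.0]
wrist_force: [0.4, 1.0, 0.2]
width: 1.001
```

Request:
{"op": "play_rows", "data": {"series": [{"translation": [0,0,0],"spin": 0},{"translation": [0,0,-0.02],"spin": 0},{"translation": [0,0,-0.04],"spin": 0},{"translation": [0,0,-0.045],"spin": 0},{"translation": [0,0,-0.045],"spin": 0}]}}

```text
time: 27.05
tool_pos: [0.5135, 0.2807, 0.2345]
tcp_rot: [-2.511, -1.887, 0.002]
wrist_force: [1.1, 0.8, -0.4]
width: 1.002
```

Request:
{"op": "play_rows", "data": {"series": [{"translation": [0.03,-0.04,-0.03],"spin": 0},{"translation": [0.03,-0.04,-0.02],"spin": 0},{"translation": [0.03,-0.04,0],"spin": 0},{"translation": [0,0,0],"spin": 0},{"translation": [0,0,0],"spin": 0}]}}

```text
time: 27.55
tool_pos: [0.4293, 0.3931, 0.2778]
tcp_rot: [2.508, 1.891, -0.0]
wrist_force: [0.2, 0.1, -1.9]
width: 0.999
```

Run:
```python
from h import *
to(.5142,.2809,.0831,-16.14)
A=bot.read_camera("top");B=bot.read_camera("side");cv2.imwrite("pics/top4.png",A);cv2.imwrite("pics/side4.png",B)
tan=lambda r,h:(h[...,1]>70)&(h[...,2]>175)&(h[...,0]<25)
w=lambda r,h:(h[...,1]<65)&(h[...,2]>180)
for n,im,b in(("top",A,(172,185,195,205)),("side",B,(205,105,230,130))):
    try: print("wedge",n,rect(n,region(im,b,tan),.122))
    except Exception as e: print(n,e)
# gap near both ends of the seam: brightness dip across the seam in the top view, vs start
th=np.radians(-12.78);X=np.array([np.cos(th),np.sin(th)]);Y=np.array([-np.sin(th),np.cos(th)]);o=np.array([.5945,.067])
for name,n in(("top0","top"),("top4","top"),("side0","side"),("side4","side")):
    g=cv2.cvtColor(cv2.imread(f"pics/{name}.png"),cv2.COLOR_BGR2GRAY).astype(np.float32);out=[]
    for y0 in(.035,-.035,.068,-.068):
        xs=np.arange(-.075,-.035,.0005) if abs(y0)>.06 else np.arange(-.015,.015,.0005);p=[]
        for y in np.linspace(y0-.006,y0+.006,13):
            P=np.c_[o+xs[:,None]*X+y*Y,np.full(len(xs),.072)];q=proj(n,P).astype(np.float32)
            p.append(cv2.remap(g,q[:,:1],q[:,1:],cv2.INTER_LINEAR)[:,0])
        p=np.mean(p,0)
        if abs(y0)<.06: out.append(round(float(np.sum(np.median(p)-p)*.5/150),2))
        else: out.append(round(float(xs[np.argmax(np.abs(np.gradient(p)))]*1000),2))
    print(name,"dark gap mm L,R",out[:2],"front edge x L,R",out[2:])
c=np.hstack([cv2.resize(A[135:225,150:305],(420,244),interpolation=cv2.INTER_CUBIC),cv2.resize(B[100:240,185:345],(279,244),interpolation=cv2.INTER_CUBIC)]);cv2.imwrite("pics/v8.png",c)
```

```text
t 27.55 pos [0.4293 0.3931 0.2778] yaw -15.98 tilt [ 0.0003 -0.0004] F [ 0.2147  0.1382 -1.8615] w 0.999081812949023 
 shift mm [-84.4011 112.3866 194.7297] spin 0.032
wedge top (array([513.4369, 280.503 ]), array([32.7746, 22.8225]), 73.28215789794922)
wedge side (array([512.973 , 279.5223]), array([30.0303, 21.7737]), 71.88513946533203)
top0 dark gap mm L,R [0.37, 0.29] front edge x L,R [-56.0, -56.5]
top4 dark gap mm L,R [2.72, 2.37] front edge x L,R [-61.5, -61.0]
side0 dark gap mm L,R [0.53, 0.32] front edge x L,R [-55.0, -55.5]
side4 dark gap mm L,R [3.1, 2.82] front edge x L,R [-60.5, -59.5]
```

View pics/v8.png

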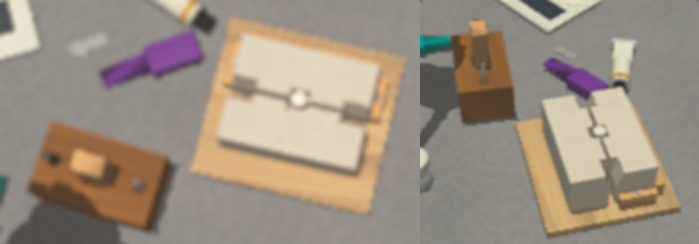

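```bash
python3 -c "
from workcell import bot
print(bot.finish_job(), bot.read_state()['time'])"
```

```text
the job is handed in; nothing more can be done
the job is handed in; nothing more can be done
```

I parted the mould with the wooden wedge, hung the wedge back in its slot and handed the job in at about 28 s of the 72 s allowed; no verdict came back. I worked the ends left, right, left, right, left, and changed ends when binding showed. The push never passed about 7 N by the wrist readings.

**Seam opening:**
- **By wedge depth:** the last contacts put the left end about 4.8 mm open and the right about 4.7 mm.
- **By camera:** the front half's edge moved 5.5 mm at the left and 4.0–4.5 mm at the right, to about ±0.5 mm.
- **Where they disagree:** wedge depth puts the ends within 0.1 mm, while the camera suggests up to 1.5 mm. Both are within the limit. The brightness of the gap also came out much the same on both sides, though its scale was too rough to give an opening.

**Wedge:** it is released and stands upright in its slot, within about 1 mm of where it started. The gripper is open and clear of everything.

**Look-alikes that moved:** the purple one beside the mould toppled after I lifted the wedge, possibly brushed by the gripper. The turquoise one also appears to be lying down now. Neither is on the list of things that must stay put, and neither touches the mould. I did not measure how far the listed things may have moved. In the pictures the tube near the mould looked unmoved.

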